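# Set a bento lid to its vent mark

## Robot

A 6-joint arm with a two-finger parallel gripper is mounted at the origin on the work surface. World frame = base frame: x ahead of the robot, y to its left, z up, the work surface at z = 0. Lengths are in m, angles in degrees, forces in N, time in s.
With the tool pointing down it reaches from about 0.35 to 0.875 m from the base axis. Payload 4.2 kg.
Tool frame: the origin (TCP) lies on the centre line of the jaws, within the pads' length; the fingertips stand 25 mm ahead of it and the grasp point (between the pads) lies 6 mm ahead of it; z points along the fingers, y is the line along which they close (so a half turn about z gives the same grasp; the last joint's range is limited). The gripper opens to 87 mm and grips with 3 to 60 N. Pads are 19 mm wide; open, the fingers measure 117 mm over their backs; the gripper's body (75 mm by 190 mm) begins 51 mm behind the grasp point.
Start: joints at [-57.147, 22.042, 0.453, 0, -68.411, -14.817], TCP at [0.194, -0.594, 0.248] pointing down, gripper open.
Joint ranges: [-179.83, 179.83], [-69.29, 118.12], [-61.27, 80.66], [-181.25, 117.63], [-171.15, -9.14], [-177.46, 177.46]. Speed limits (degrees/s): [159.86, 159.86, 180, 180, 180, 180].

## Interface

Orientations are given as a 3x3 rotation matrix whose columns are the frame's x, y, z axes.
In Python, from station import r gives the robot as it stands.
- The arm moves only by the tool move_arm, never from a script. Its argument "series" is a list of rows, each an object with "grip": the opening, from 0 (shut) to 1 (fully open); "xyz": the shift along the tool's x, y, z in mm, a list of three; "angular": the turn, a rotation vector about the tool's x, y, z in rad, a list of three. A call has 1 to 10 rows; each row is the pose to reach, as a shift and turn from the pose commanded when the call began, along the tool's axes at that moment; what a row does not reach only later rows make up. A row lasts 1/10 s, in which the tool goes at most 50 mm and 8.59 degrees, less where a joint would pass 70% of its speed; a pose out of reach is approached as far as the arm can. A call with a gripper value outside its range is refused whole. The fingers move at their own pace and stop on an object; the grip force is fixed at half the most. Time passes only in rows, so rows that repeat a pose let the fingers close. It gives the time, the measured TCP pose, the force, the opening and the grip force at its end, in the units of the state.
- r.sense(): the state, without advancing time (a new reading comes with each control period).
- r.capture(name): name is "scene" or "side" or "wrist"; returns a dict with "img" (420x560x3 uint8, red, green, blue), "camera_matrix" (3x3 intrinsics, pixels), "k1" (the pictures are not rectified: a ray, as slopes to the right and down, at radius r is drawn at 1 + k1 r^2 times it, then the intrinsics apply), "rvec" (rotation vector, rad) and "tvec" (3), from world to camera coordinates, as OpenCV has them; the wrist camera has in their place "hand_eye" (4x4, takes a point from camera to tool coordinates, whose origin is the TCP and whose axes are the flange's). Camera axes: x right, y down, z forward; pixel columns grow to the right and rows downward; lengths in m; the calibration is good to about 2 mm. A picture is of the moment at which its call begins: read the wrist's pose just before it. There is no depth.
- r.finish_job(): hands the job in; it is judged then, once.
The state is a dict: "time_s": time; "joints": joint angles; "joint_velocities": joint speeds; "effort": joint torques, N m; "tcp_pos": TCP position; "ee_rot": TCP orientation; "wrist_force": force on the tool from outside, world axes, zero at the start; "moment": the same for the moment, N m; "gripper_width": opening from 0.0 (shut) to 1.0 (fully open); "gripper_force": force on a finger pad.
Only numpy, scipy, OpenCV 4.12 (cv2) and the standard library are available. Lean on these libraries where they do the work, as an engineer would, in place of code of your own. Each camera call takes 0.05 s, during which the arm holds its last target. There are 200 camera calls.

## Task

Get the purple bento box ready for warming: first take the chrome spring clip off the end of its shut lid and put it in the half-open tray drawer below. Then, pressing gently with a fingertip on the ribbed rubber grip in its middle, slide the lid open along its rails until its trailing edge (white band) meets the scribed white vent line, without running past it, and let go. Leave the box where it stands, the drawer open and everything else alone.

Things in the scene. Friction and masses are not known exactly. Their poses are not given: they have to be found in the camera images.
- bento: purple bento box, open tub 190 (its x) x 110 (its y) x 52 mm, loose on the drawer unit, about 0.65 kg; origin under its centre, z up. Two side rails 8 mm wide run along its long edges, tops 60 mm above the origin; between them lies the lid. More than 20 N on box or lid is rough
- lid: lilac lid, rigid, 190 x 92 x 4 mm, top face 56 mm above the box's origin (4 mm below the rail tops), no handle; origin under its centre. Slides along the box's x: +x opens, overhanging that end; travel 90 mm, no stop at the mark; starts 0 to 5 mm open. Friction of 2.5 N holds it. A fingertip pressing its grip with 5 to 12 N carries it; tenths of a mm make newtons
- lid_edge (a point): middle of the lid's trailing (-x) edge, on its top face, marked with a white band 3 mm wide; moves with the lid; axes those of the box
- vent_line (a point): middle between the two scribed white marks (2.4 mm wide, across the tops of both side rails), at lid-top height, 55 mm from the box's centre towards -x; axes of the box. The lid is right when lid_edge has x = 0 here; before that its x is negative
- thumb_spot (a point): point on the lid's top face (lid height, not grip height) under the middle of the dark ribbed rubber grip, 100 (x) x 80 (y) mm, firm, glued on the lid's middle, 45 to 145 mm ahead (+x) of the trailing edge. The grip's thickness differs from box to box: its top is 2 to 12 mm above the lid and is not reported, so feel for it. Press only on it, not on the bare ends of the lid
- clip: chrome spring clip, 44 (its x) x 24 (its y) mm, 35 g: 4 mm plate, on it a block 20 x 24 mm up to z 16 mm (centre at x +4), and at the -x end a leg down to z -22 mm. Origin under the plate's centre. At the start its plate lies on the lid's trailing end, axes as the box's, leg outside the end wall; lifts straight off. Grasp across the 24 mm
- unit: low white drawer unit, 260 (x) x 360 (y) mm, its top 85 mm above its origin (centre of the underside), fixed; stands on adjustable feet, so the origin is 0 to 10 mm above the counter; front faces its -x
- unit_drawer0 (a joint): how far the tray drawer is pulled out towards the unit's -x, in m (0 shut); it slides easily
- tray_mid (a point): point on the tray drawer's floor, 55 mm behind the inside of its front panel, midway between its side walls; axes of the unit; moves with the drawer. The exposed part is 100 to 140 mm deep (x) from the front panel and 318 mm wide (y); side walls 41 mm, front panel about 50 mm above this floor
- cup: pink plastic cup, 74 mm across, 85 mm tall; bystander, origin under its centre
- mug: white ceramic mug, 82 mm across, 95 mm tall, handle towards its +y; bystander, origin under its centre
- spoon: steel teaspoon, 140 mm long, lying along its x; bystander, origin under its centre
- soy: brown glass sauce bottle with a red cap, 48 mm across, 130 mm tall; bystander, origin under its centre
- jar: jar with a green cap, 68 mm across, 90 mm tall; bystander, origin under its centre
Mind the look-alikes: they are no part of the job. Of the things that look like the bento, the smaller one is meant.

How it is judged:
By the outcome, as a careful person would: the job done as asked, in the order asked, and still so for the second after the job is handed in, with the robot touching nothing.
It also fails if it takes over 72 s, if anything falls off the work surface, if the arm or the gripper's body presses on something with over 40 N, if the wrist force passes 120 N, or if a joint passes its speed limit or range.

## Working session

There is one attempt and no reset: what is moved stays moved. The work goes in short steps, Python scripts to look and compute and a tool call to move; the robot and the scene stay as the last step left them, time stands still between calls to the robot, and variables do not carry over. Pictures are saved under pics/ and viewed, at most 10 in all, crops included, and the job is handed in when it is done.

Besides the shell and the picture viewer there is one more tool, called after "Request:" in YAML: its name, and indented under it one key for each argument. move_arm: Moves the arm, as the interface text tells. Its arguments: {"type":"object","properties":{"series":{"type":"array"}},"required":["series"]}

```bash
mkdir -p pics; ls; cat > h.py <<'E'
import numpy as np, cv2
from station import r
def cap(n,fn=None):
    s=r.sense(); c=r.capture(n); 
    if fn: cv2.imwrite('pics/'+fn,c['img'][:,:,::-1])
    K=np.array(c['camera_matrix']);k1=c['k1']
    if n=='wrist':
        T=np.eye(4);T[:3,:3]=s['ee_rot'];T[:3,3]=s['tcp_pos'];M=T@np.array(c['hand_eye'])
    else:
        R=cv2.Rodrigues(np.array(c['rvec'],float))[0];M=np.eye(4);M[:3,:3]=R.T;M[:3,3]=-R.T@np.array(c['tvec']).ravel()
    return dict(img=c['img'],K=K,k1=k1,M=M)
def rays(c,px):
    d=np.array([c['k1'],0,0,0,0],float)
    u=cv2.undistortPoints(np.array(px,float).reshape(-1,1,2),c['K'],d).reshape(-1,2)
    v=np.c_[u,np.ones(len(u))]@c['M'][:3,:3].T
    return c['M'][:3,3],v
def onz(c,px,z):
    o,v=rays(c,px); return o+v*((z-o[2])/v[:,2])[:,None]
def proj(c,P):
    R=c['M'][:3,:3].T; q=(np.array(P,float).reshape(-1,3)-c['M'][:3,3])@R.T
    return cv2.projectPoints(q,np.zeros(3),np.zeros(3),c['K'],np.array([c['k1'],0,0,0,0],float))[0].reshape(-1,2)
def tri(c1,p1,c2,p2):
    o1,v1=rays(c1,[p1]);o2,v2=rays(c2,[p2]);A=np.c_[v1[0],-v2[0]]
    t=np.linalg.lstsq(A,o2-o1,rcond=None)[0];a=o1+v1[0]*t[0];b=o2+v2[0]*t[1];return (a+b)/2,np.linalg.norm(a-b)
E
python3 - <<'E'
from h import *
a=cap('scene','a.png');b=cap('side','b.png');print(a['M'],b['M'],a['k1'],r.sense())
E
```

```text
pics
[[-5.95331670e-01  6.83940952e-01 -4.21669274e-01  8.66806535e-01]
 [ 8.03479627e-01  5.07303378e-01 -3.11550594e-01  2.96696113e-01]
 [ 8.32037629e-04 -5.24278606e-01 -8.51546388e-01  9.78239064e-01]
 [ 0.00000000e+00  0.00000000e+00  0.00000000e+00  1.00000000e+00]] [[ 0.76161594 -0.43287675  0.48224359 -0.22615646]
 [-0.64779501 -0.48858629  0.58450412 -0.78919571]
 [-0.01740064 -0.75756264 -0.6525305   0.99812211]
 [ 0.          0.          0.          1.        ]] -0.0013456219875802927 {'time_s': 0.1, 'joints': array([-5.71465441e+01,  2.20859307e+01,  3.87975523e-01, -2.39442367e-02,
       -6.84121809e+01, -1.48157908e+01]), 'joint_velocities': array([ 0.10791271, -0.16483917,  0.1837467 ,  0.12860329, -0.03138306,
       -0.02683172]), 'effort': array([-4.67619120e-04, -3.91690135e+01,  1.87935466e+01,  4.23190221e+00,
        1.34696023e-02, -7.45561897e-05]), 'tcp_pos': array([ 0.19337904, -0.5938164 ,  0.24657949]), 'ee_rot': array([[-9.50900842e-01, -3.09494871e-01, -7.16340636e-04],
       [-3.09495678e-01,  9.50899097e-01,  1.82557711e-03],
       [ 1.16160914e-04,  1.95764714e-03, -9.99998077e-01]]), 'wrist_force': array([-0.49771303,  0.51263641, -0.34150248]), 'moment': array([ 0.00927264, -0.01839264,  0.01061263]), 'gripper_force': 0.0, 'gripper_width': 1.001823023947831}
```

View pics/a.png

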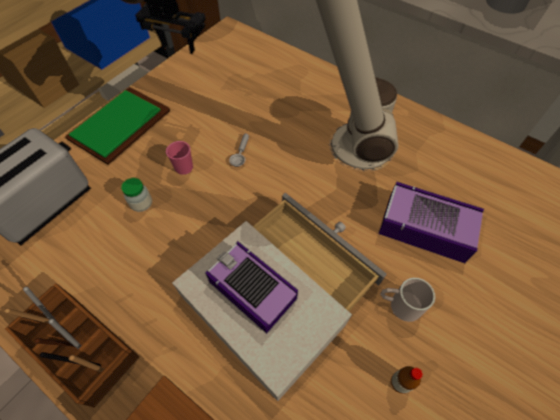

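View pics/b.png

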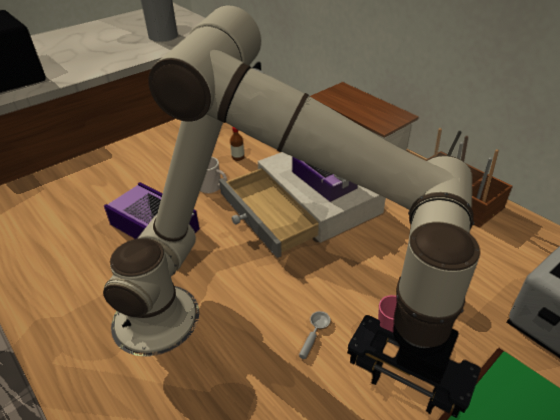

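Scene shows the target bento on the unit at about (252,285), clip at its upper left end (227,258), tray open towards the upper right (320,250); the large decoy is at (435,220). The side view is mostly blocked by the arm. I'll zoom in.

```bash
python3 - <<'E'
from h import *
a=cap('scene'); im=a['img'][:,:,::-1]
c=im[190:400,165:390]; cv2.imwrite('pics/c.png',cv2.resize(c,None,fx=2.8,fy=2.8,interpolation=cv2.INTER_CUBIC))
hsv=cv2.cvtColor(a['img'],cv2.COLOR_RGB2HSV)
m=cv2.inRange(hsv,(120,70,30),(150,255,255)); m[:, :160]=0; m[:,340:]=0
n,l,st,ce=cv2.connectedComponentsWithStats(m)
print([ (s.tolist(),) for s in st if s[4]>100])
E
```

```text
[([0, 0, 560, 420, 233986],), ([214, 242, 84, 91, 1032],)]
```

View pics/c.png

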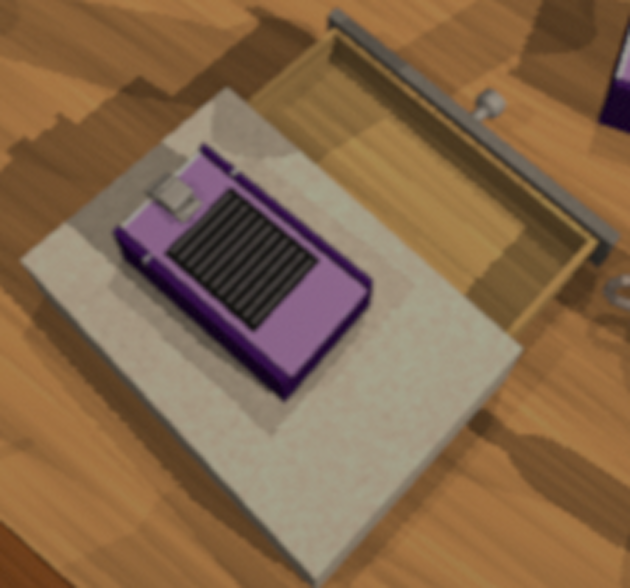

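```bash
python3 - <<'E'
from h import *
a=cap('scene')
f=lambda L:np.array(L)/2.8+[165,190]-0.3
U=f([(228,88),(22,262),(318,580),(520,348)])
for z in (.085,.09,.095):
    p=onz(a,U,z);print(z,p.round(4).tolist(),[round(float(np.linalg.norm(p[i]-p[(i+1)%4])),4) for i in range(4)])
B=f([(204,147),(118,232),(285,383),(372,280)])
p=onz(a,B,.15);print(p.round(4).tolist(),[round(float(np.linalg.norm(p[i]-p[(i+1)%4])),4) for i in range(4)])
V=onz(a,f([(235,171),(147,260)]),.15);print('vent',V,V.mean(0))
C=onz(a,f([(152,192),(172,172),(203,202),(182,222)]),.16);print('clip',C,C.mean(0))
G=onz(a,f([(230,190),(167,252),(253,328),(317,262)]),.152);print('grip',G,G.mean(0))
D=onz(a,f([(335,12),(615,245)]),.08);print('front top',D)
D=onz(a,f([(338,32),(595,240)]),.06);print('inner',D)
E
```

```text
0.085 [[0.4936, -0.0889, 0.085], [0.7389, -0.122, 0.085], [0.788, 0.2376, 0.085], [0.5447, 0.2682, 0.085]] [0.2475, 0.3629, 0.2452, 0.3607]
0.09 [[0.4957, -0.0867, 0.09], [0.7396, -0.1197, 0.09], [0.7885, 0.2379, 0.09], [0.5465, 0.2684, 0.09]] [0.2461, 0.3609, 0.2439, 0.3587]
0.095 [[0.4978, -0.0846, 0.095], [0.7403, -0.1173, 0.095], [0.7889, 0.2382, 0.095], [0.5483, 0.2685, 0.095]] [0.2448, 0.3589, 0.2425, 0.3567]
[[0.5792, -0.0401, 0.15], [0.6822, -0.0465, 0.15], [0.6987, 0.1398, 0.15], [0.5913, 0.1458, 0.15]] [0.1033, 0.1871, 0.1075, 0.1863]
vent [[ 0.58113242 -0.0041023   0.15      ]
 [ 0.6864094  -0.01108618  0.15      ]] [ 0.63377091 -0.00759424  0.15      ]
clip [[ 0.64089249 -0.04379594  0.16      ]
 [ 0.61690635 -0.04248763  0.16      ]
 [ 0.62258924 -0.00384508  0.16      ]
 [ 0.64662655 -0.00619752  0.16      ]] [ 0.63175366 -0.02408154  0.16      ]
grip [[ 0.59816656  0.00440533  0.152     ]
 [ 0.67193098 -0.00182852  0.152     ]
 [ 0.67990412  0.09387526  0.152     ]
 [ 0.60603454  0.10152185  0.152     ]] [0.63900905 0.04949348 0.152     ]
front top [[ 0.35760968 -0.06050271  0.08      ]
 [ 0.41256873  0.28795027  0.08      ]]
inner [[ 0.3645037  -0.05135932  0.06      ]
 [ 0.40899252  0.27076211  0.06      ]]
```

Request:
move_arm:
  series:
    - {"grip": 1,"xyz": [-300,200,-40],"angular": [0,0,-0.6]}
    - {"grip": 1,"xyz": [-300,200,-40],"angular": [0,0,-0.6]}
    - {"grip": 1,"xyz": [-300,200,-40],"angular": [0,0,-0.6]}
    - {"grip": 1,"xyz": [-300,200,-40],"angular": [0,0,-0.6]}
    - {"grip": 1,"xyz": [-590,400,-60],"angular": [0,0,-1.175]}
    - {"grip": 1,"xyz": [-590,400,-60],"angular": [0,0,-1.175]}
    - {"grip": 1,"xyz": [-590,400,-60],"angular": [0,0,-1.175]}
    - {"grip": 1,"xyz": [-590,400,-60],"angular": [0,0,-1.175]}
    - {"grip": 1,"xyz": [-590,400,-60],"angular": [0,0,-1.175]}
    - {"grip": 1,"xyz": [-590,400,-60],"angular": [0,0,-1.175]}

```text
time_s: 1.2
tcp_pos: [0.5002, -0.1994, 0.292]
ee_rot: [[-0.081, -0.997, 0.0], [-0.997, 0.081, -0.0], [-0.0, -0.0, -1.0]]
wrist_force: [0.5, -1.4, 0.9]
gripper_width: 0.999
gripper_force: 0.0
```

```bash
cat >> h.py <<'E'
def goto(P,ydir=None):
    s=r.sense();R=np.array(s['ee_rot']);d=R.T@(np.array(P)-s['tcp_pos'])*1e3
    print('t',s['time_s'],'tcp',s['tcp_pos'].round(4),'ydir',round(float(np.degrees(np.arctan2(R[1,1],R[0,1]))),2),'z',R[:,2].round(4),'F',s['wrist_force'].round(2),'w',round(s['gripper_width'],3))
    print('shift',d.round(1))
    if ydir is not None:
        from scipy.spatial.transform import Rotation as Q
        t=np.radians(ydir);Y=np.array([np.cos(t),np.sin(t),0]);Z=np.array([0,0,-1.]);W=np.c_[np.cross(Y,Z),Y,Z]
        print('rot',Q.from_matrix(R.T@W).as_rotvec().round(4))
E
python3 - <<'E'
from h import *
goto((.625,-.02,.30),175.5); print(np.array(r.capture('wrist')['hand_eye']).round(3))
E
```

```text
t 1.2 tcp [ 0.5002 -0.1994  0.292 ] ydir 175.38 z [ 3.e-04 -0.e+00 -1.e+00] F [ 0.53 -1.4   0.93] w 0.999
shift [-188.9 -109.9   -8. ]
rot [-0.0003  0.     -0.0021]
[[-0.001 -0.963 -0.268  0.073]
 [ 1.    -0.001 -0.001  0.   ]
 [ 0.001 -0.268  0.963 -0.137]
 [ 0.     0.     0.     1.   ]]
```

Request:
move_arm:
  series:
    - {"grip": 1,"xyz": [-225,-114,-10],"angular": [0,0,0]}
    - {"grip": 1,"xyz": [-225,-114,-10],"angular": [0,0,0]}
    - {"grip": 1,"xyz": [-225,-114,-10],"angular": [0,0,0]}
    - {"grip": 1,"xyz": [-225,-114,-10],"angular": [0,0,0]}
    - {"grip": 1,"xyz": [-225,-114,-10],"angular": [0,0,0]}
    - {"grip": 1,"xyz": [-225,-114,-10],"angular": [0,0,0]}
    - {"grip": 1,"xyz": [-225,-114,-10],"angular": [0,0,0]}
    - {"grip": 1,"xyz": [-225,-114,-10],"angular": [0,0,0]}

```text
time_s: 2.05
tcp_pos: [0.6308, 0.0131, 0.3014]
ee_rot: [[-0.081, -0.997, -0.001], [-0.997, 0.081, -0.0], [0.0, 0.001, -1.0]]
wrist_force: [0.0, -0.1, 0.1]
gripper_width: 1.001
gripper_force: 0.0
```

```bash
python3 - <<'E'
from h import *
goto((.63,.02,.30),175.5); a=cap('wrist','w1.png'); cap('side','s1.png')
E
```

```text
t 2.05 tcp [0.6308 0.0131 0.3014] ydir 175.33 z [-9.e-04 -3.e-04 -1.e+00] F [ 0.03 -0.08  0.06] w 1.001
shift [-6.8  1.3  1.4]
rot [ 0.0009 -0.0004 -0.0029]
```

View pics/w1.png

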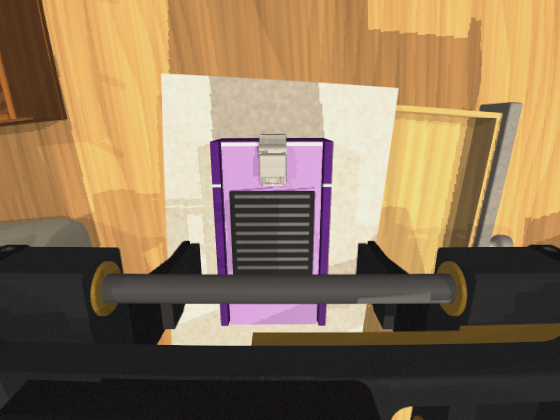

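Wrist view: clip at (272,160), white trailing band at row ~144, vent marks at (215,185) and (327,185), grip between columns 230–314 from row 191, tray to the right.

```bash
python3 - <<'E'
from h import *
a=cap('wrist'); 
im=a['img'];cv2.imwrite('pics/w2.png',cv2.resize(im[120:210,200:345][:,:,::-1],None,fx=5,fy=5,interpolation=cv2.INTER_CUBIC))
print(a['K'].round(1).tolist())
E
```

```text
[[317.0, 0.0, 278.3], [0.0, 317.0, 210.2], [0.0, 0.0, 1.0]]
```

View pics/w2.png

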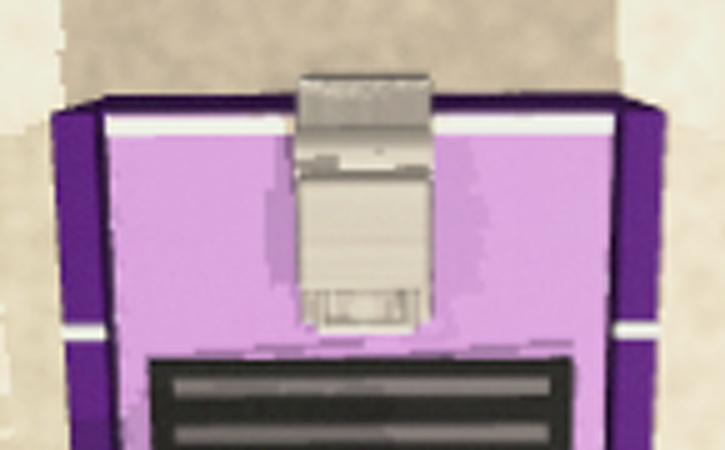

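```bash
python3 - <<'E'
from h import *
a=cap('wrist')
f=lambda L:np.array(L)/5+[200,120]-0.4
for z in (.145,.15,.155):
    p=onz(a,f([(62,331),(661,331),(52,113),(664,115)]),z);b=onz(a,f([(105,115),(614,115),(358,115)]),z-.004)
    print(z,'vent',np.linalg.norm(p[0]-p[1]).round(4),p[:2].mean(0).round(4),'corner',np.linalg.norm(p[2]-p[3]).round(4),p[2:].mean(0).round(4),'dirY',np.degrees(np.arctan2(*(p[1]-p[0])[[1,0]])).round(2),np.degrees(np.arctan2(*(p[3]-p[2])[[1,0]])).round(2),'ventx-corner',np.linalg.norm(p[:2].mean(0)-p[2:].mean(0)).round(4))
    print('  band',np.linalg.norm(b[0]-b[1]).round(4),b[2].round(4))
    c=onz(a,f([(300,180),(431,180),(429,290),(302,290)]),z+.012);print('  clip',c.mean(0).round(4),np.linalg.norm(c[0]-c[1]).round(4),np.linalg.norm(c[1]-c[2]).round(4))
    q=onz(a,[(222,323),(325,323)],z);print('  far',q.mean(0).round(4),np.linalg.norm(q[0]-q[1]).round(4))
# tray points
print(onz(a,[(397,108),(497,115)],.07),onz(a,[(397,88),(163,73)],.09))
E
```

```text
0.145 vent 0.1131 [ 0.6357 -0.0034  0.145 ] corner 0.1116 [ 0.6328 -0.0435  0.145 ] dirY 175.23 175.02 ventx-corner 0.0403
  band 0.0941 [ 0.6329 -0.043   0.141 ]
  clip [ 0.633  -0.0229  0.157 ] 0.0231 0.0196
  far [0.6473 0.1462 0.145 ] 0.1109
0.15 vent 0.1112 [ 0.6355 -0.0044  0.15  ] corner 0.1097 [ 0.6327 -0.0438  0.15  ] dirY 175.23 175.02 ventx-corner 0.0396
  band 0.0925 [ 0.6328 -0.0433  0.146 ]
  clip [ 0.6329 -0.0235  0.162 ] 0.0227 0.0193
  far [0.647  0.1427 0.15  ] 0.109
0.155 vent 0.1093 [ 0.6354 -0.0053  0.155 ] corner 0.1078 [ 0.6325 -0.0441  0.155 ] dirY 175.23 175.02 ventx-corner 0.0389
  band 0.0909 [ 0.6326 -0.0436  0.151 ]
  clip [ 0.6327 -0.0242  0.167 ] 0.0223 0.0189
  far [0.6466 0.1391 0.155 ] 0.1071
[[ 0.49119157 -0.06553602  0.07      ]
 [ 0.37541551 -0.04988088  0.07      ]] [[ 0.49853214 -0.08541871  0.09      ]
 [ 0.7394597  -0.12030974  0.09      ]]
```

View pics/s1.png

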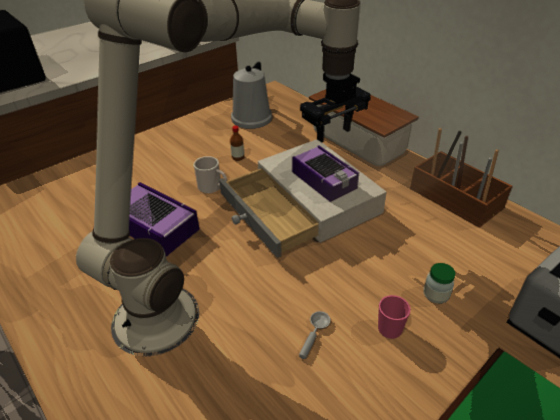

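Request:
move_arm:
  series:
    - {"grip": 0.45,"xyz": [36.5,-5,0],"angular": [0,0,0]}
    - {"grip": 0.45,"xyz": [36.5,-5,30],"angular": [0,0,0]}
    - {"grip": 0.45,"xyz": [36.5,-5,60],"angular": [0,0,0]}
    - {"grip": 0.45,"xyz": [36.5,-5,80],"angular": [0,0,0]}
    - {"grip": 0.45,"xyz": [36.5,-5,90],"angular": [0,0,0]}
    - {"grip": 0.45,"xyz": [36.5,-5,95],"angular": [0,0,0]}
    - {"grip": 0.45,"xyz": [36.5,-5,95],"angular": [0,0,0]}
    - {"grip": 0.45,"xyz": [36.5,-5,95],"angular": [0,0,0]}

```text
time_s: 3.05
tcp_pos: [0.634, -0.0231, 0.2081]
ee_rot: [[-0.081, -0.997, 0.002], [-0.997, 0.081, 0.0], [-0.0, -0.002, -1.0]]
wrist_force: [-0.0, -0.6, -0.3]
gripper_width: 0.464
gripper_force: 0.0
```

```bash
python3 - <<'E'
from h import *
goto((.633,-.0235,.175),175.4); a=cap('wrist')
cv2.imwrite('pics/w3.png',a['img'][:,:,::-1])
E
```

```text
t 3.05 tcp [ 0.634  -0.0231  0.2081] ydir 175.36 z [ 2.5e-03  1.0e-04 -1.0e+00] F [-0.01 -0.57 -0.3 ] w 0.464
shift [ 0.5  1.  33.1]
rot [-0.0024  0.0003 -0.0006]
```

View pics/w3.png

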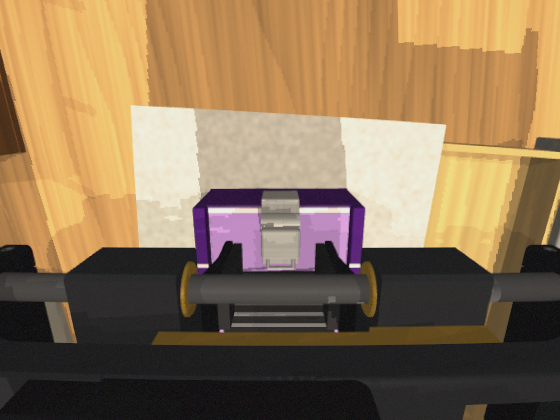

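Clip (281,228) sits centred between the fingers (229 and 330). Descend and grip.

Request:
move_arm:
  series:
    - {"grip": 0.45,"xyz": [0,0,15],"angular": [0,0,0]}
    - {"grip": 0.45,"xyz": [0,0,24],"angular": [0,0,0]}
    - {"grip": 0.45,"xyz": [0,0,29],"angular": [0,0,0]}
    - {"grip": 0.45,"xyz": [0,0,31],"angular": [0,0,0]}
    - {"grip": 0.45,"xyz": [0,0,31],"angular": [0,0,0]}
    - {"grip": 0.45,"xyz": [0,0,31],"angular": [0,0,0]}

```text
time_s: 3.7
tcp_pos: [0.6336, -0.0231, 0.1762]
ee_rot: [[-0.081, -0.997, 0.001], [-0.997, 0.081, -0.0], [-0.0, -0.001, -1.0]]
wrist_force: [0.1, -0.0, 0.1]
gripper_width: 0.447
gripper_force: 0.0
```

Request:
move_arm:
  series:
    - {"grip": 0.3,"xyz": [0,0,0],"angular": [0,0,0]}
    - {"grip": 0.2,"xyz": [0,0,0],"angular": [0,0,0]}
    - {"grip": 0.1,"xyz": [0,0,0],"angular": [0,0,0]}
    - {"grip": 0.1,"xyz": [0,0,0],"angular": [0,0,0]}
    - {"grip": 0.1,"xyz": [0,0,0],"angular": [0,0,0]}
    - {"grip": 0.1,"xyz": [0,0,0],"angular": [0,0,0]}

```text
time_s: 4.3
tcp_pos: [0.6334, -0.0231, 0.1759]
ee_rot: [[-0.081, -0.997, 0.0], [-0.997, 0.081, 0.0], [-0.0, -0.0, -1.0]]
wrist_force: [-0.1, 0.2, 0.9]
gripper_width: 0.272
gripper_force: 30.0
```

Request:
move_arm:
  series:
    - {"grip": 0.1,"xyz": [0,0,-10],"angular": [0,0,0]}
    - {"grip": 0.1,"xyz": [0,0,-35],"angular": [0,0,0]}
    - {"grip": 0.1,"xyz": [0,0,-70],"angular": [0,0,0]}
    - {"grip": 0.1,"xyz": [-20,40,-80],"angular": [0,0,0.14]}
    - {"grip": 0.1,"xyz": [-40,80,-80],"angular": [0,0,0.28]}
    - {"grip": 0.1,"xyz": [-62,120,-80],"angular": [0,0,0.42]}
    - {"grip": 0.1,"xyz": [-85,160,-80],"angular": [0,0,0.56]}
    - {"grip": 0.1,"xyz": [-110,201,-80],"angular": [0,0,0.7]}
    - {"grip": 0.1,"xyz": [-110,201,-80],"angular": [0,0,0.84]}
    - {"grip": 0.1,"xyz": [-110,201,-80],"angular": [0,0,0.98]}

```text
time_s: 5.3
tcp_pos: [0.4407, 0.1037, 0.2569]
ee_rot: [[-0.874, -0.485, 0.002], [-0.485, 0.874, 0.001], [-0.002, 0.0, -1.0]]
wrist_force: [-0.6, -0.1, -0.7]
gripper_width: 0.269
gripper_force: 30.0
```

Request:
move_arm:
  series:
    - {"grip": 0.1,"xyz": [0,0,0],"angular": [0,0,0.14]}
    - {"grip": 0.1,"xyz": [0,0,0],"angular": [0,0,0.28]}
    - {"grip": 0.1,"xyz": [0,0,0],"angular": [0,0,0.42]}
    - {"grip": 0.1,"xyz": [0,0,0],"angular": [0,0,0.56]}
    - {"grip": 0.1,"xyz": [0,0,10],"angular": [0,0,0.64]}
    - {"grip": 0.1,"xyz": [0,0,20],"angular": [0,0,0.64]}
    - {"grip": 0.1,"xyz": [0,0,20],"angular": [0,0,0.64]}

```text
time_s: 6.0
tcp_pos: [0.441, 0.1024, 0.2346]
ee_rot: [[-0.992, 0.128, -0.003], [0.128, 0.992, -0.001], [0.002, -0.002, -1.0]]
wrist_force: [-0.4, -0.7, -0.8]
gripper_width: 0.268
gripper_force: 30.0
```

```bash
python3 - <<'E'
from h import *
goto((.441,.103,.12),82); a=cap('wrist');b=cap('side');s=cap('scene')
z=np.zeros((420,800,3),np.uint8)
z=np.hstack([cv2.resize(s['img'][190:330,230:410],(540,420)),cv2.resize(b['img'][130:270,190:340],(450,420))])[:,:,::-1]
cv2.imwrite('pics/p4.png',cv2.resize(z,(800,340)))
E
```

```text
t 6.0 tcp [0.441  0.1024 0.2346] ydir 82.63 z [-0.0026 -0.0012 -1.    ] F [-0.42 -0.69 -0.82] w 0.268
shift [ -0.2   0.8 114.6]
rot [-0.0015 -0.0024  0.0109]
```

View pics/p4.png

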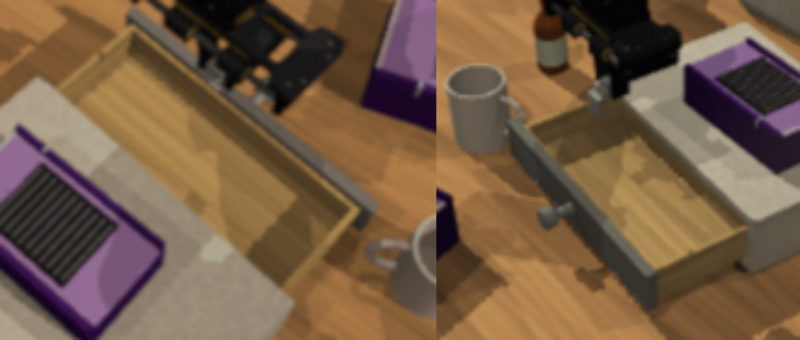

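Request:
move_arm:
  series:
    - {"grip": 0.1,"xyz": [0,0,40],"angular": [0,0,0]}
    - {"grip": 0.1,"xyz": [0,0,80],"angular": [0,0,0]}
    - {"grip": 0.1,"xyz": [0,0,110],"angular": [0,0,0]}
    - {"grip": 0.1,"xyz": [0,0,125],"angular": [0,0,0]}
    - {"grip": 0.1,"xyz": [0,0,133],"angular": [0,0,0]}
    - {"grip": 0.1,"xyz": [0,0,138],"angular": [0,0,0]}
    - {"grip": 0.1,"xyz": [0,0,140],"angular": [0,0,0]}
    - {"grip": 0.1,"xyz": [0,0,140],"angular": [0,0,0]}

```text
time_s: 6.95
tcp_pos: [0.4423, 0.1031, 0.0963]
ee_rot: [[-0.992, 0.13, 0.001], [0.13, 0.992, 0.001], [-0.001, 0.001, -1.0]]
wrist_force: [0.4, -0.0, -1.1]
gripper_width: 0.269
gripper_force: 30.0
```

Request:
move_arm:
  series:
    - {"grip": 0.1,"xyz": [0,0,3],"angular": [0,0,0]}
    - {"grip": 0.1,"xyz": [0,0,6],"angular": [0,0,0]}
    - {"grip": 0.1,"xyz": [0,0,6],"angular": [0,0,0]}

```text
time_s: 7.25
tcp_pos: [0.4417, 0.1027, 0.0896]
ee_rot: [[-0.992, 0.13, -0.0], [0.13, 0.992, -0.0], [0.0, -0.0, -1.0]]
wrist_force: [-0.6, 0.3, -0.5]
gripper_width: 0.271
gripper_force: 30.0
```

```bash
python3 - <<'E'
from h import *
goto((.441,.103,.09),82); b=cap('side','s2.png');s=cap('scene')
cv2.imwrite('pics/p5.png',np.hstack([cv2.resize(b['img'][130:270,190:370],(720,560))])[:,:,::-1])
E
```

```text
t 7.25 tcp [0.4417 0.1027 0.0896] ydir 82.53 z [-2.e-04 -0.e+00 -1.e+00] F [-0.55  0.26 -0.53] w 0.271
shift [ 0.7  0.2 -0.4]
rot [-0.0001 -0.0002  0.0093]
```

View pics/p5.png

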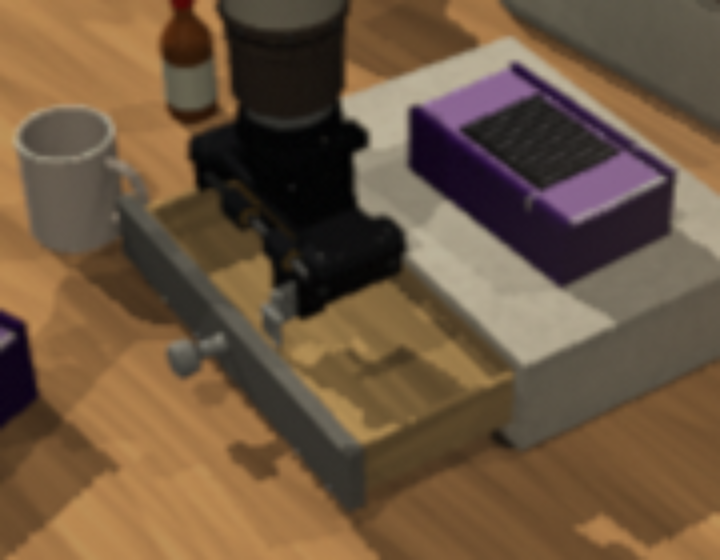

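The clip hangs inside the tray (280,310), behind the front panel. I'll lower it slowly until it touches.

Request:
move_arm:
  series:
    - {"grip": 0.1,"xyz": [0,0,2],"angular": [0,0,0]}
    - {"grip": 0.1,"xyz": [0,0,4],"angular": [0,0,0]}
    - {"grip": 0.1,"xyz": [0,0,6],"angular": [0,0,0]}
    - {"grip": 0.1,"xyz": [0,0,6],"angular": [0,0,0]}

```text
time_s: 7.75
tcp_pos: [0.4416, 0.1027, 0.0833]
ee_rot: [[-0.992, 0.13, -0.001], [0.13, 0.992, -0.0], [0.001, -0.0, -1.0]]
wrist_force: [-0.1, 0.0, -0.5]
gripper_width: 0.272
gripper_force: 30.0
```

Request:
move_arm:
  series:
    - {"grip": 0.1,"xyz": [0,0,2],"angular": [0,0,0]}
    - {"grip": 0.1,"xyz": [0,0,3],"angular": [0,0,0]}
    - {"grip": 0.1,"xyz": [0,0,3],"angular": [0,0,0]}

```text
time_s: 8.05
tcp_pos: [0.4418, 0.1027, 0.0805]
ee_rot: [[-0.992, 0.13, -0.0], [0.13, 0.992, -0.0], [0.0, -0.0, -1.0]]
wrist_force: [-0.3, -0.1, -0.9]
gripper_width: 0.274
gripper_force: 30.0
```

Request:
move_arm:
  series:
    - {"grip": 0.1,"xyz": [0,0,2],"angular": [0,0,0]}
    - {"grip": 0.1,"xyz": [0,0,3],"angular": [0,0,0]}
    - {"grip": 0.1,"xyz": [0,0,3],"angular": [0,0,0]}

```text
time_s: 8.35
tcp_pos: [0.4424, 0.1029, 0.0785]
ee_rot: [[-0.992, 0.129, 0.001], [0.129, 0.992, -0.0], [-0.001, 0.0, -1.0]]
wrist_force: [-0.0, -0.4, 6.6]
gripper_width: 0.273
gripper_force: 30.0
```

Request:
move_arm:
  series:
    - {"grip": 0.1,"xyz": [0,0,2],"angular": [0,0,0]}
    - {"grip": 0.1,"xyz": [0,0,3],"angular": [0,0,0]}
    - {"grip": 0.1,"xyz": [0,0,3],"angular": [0,0,0]}

```text
time_s: 8.65
tcp_pos: [0.4435, 0.1031, 0.0764]
ee_rot: [[-0.992, 0.128, 0.003], [0.128, 0.992, 0.0], [-0.003, 0.001, -1.0]]
wrist_force: [0.6, -2.5, 10.3]
gripper_width: 0.272
gripper_force: 30.0
```

Contact. Back off and release, then rise.

Request:
move_arm:
  series:
    - {"grip": 0.1,"xyz": [0,0,-3],"angular": [0,0,0]}
    - {"grip": 0.1,"xyz": [0,0,-3],"angular": [0,0,0]}
    - {"grip": 0.5,"xyz": [0,0,-3],"angular": [0,0,0]}
    - {"grip": 0.6,"xyz": [0,0,-3],"angular": [0,0,0]}
    - {"grip": 0.6,"xyz": [0,0,-3],"angular": [0,0,0]}
    - {"grip": 0.6,"xyz": [0,0,-3],"angular": [0,0,0]}
    - {"grip": 0.6,"xyz": [0,0,-20],"angular": [0,0,0]}
    - {"grip": 0.6,"xyz": [0,0,-60],"angular": [0,0,0]}
    - {"grip": 0.6,"xyz": [0,0,-110],"angular": [0,0,0]}
    - {"grip": 0.6,"xyz": [0,0,-160],"angular": [0,0,0]}

```text
time_s: 9.65
tcp_pos: [0.4413, 0.1025, 0.2362]
ee_rot: [[-0.992, 0.13, -0.001], [0.13, 0.992, -0.001], [0.001, -0.001, -1.0]]
wrist_force: [1.7, -0.7, 0.1]
gripper_width: 0.603
gripper_force: 0.0
```

```bash
python3 - <<'E'
from h import *
# grip middle: box axis from measured points
o=np.array([.6327,-.0438]);u=np.array([np.cos(np.radians(85.5)),np.sin(np.radians(85.5))])
P=o+u*.095;print(P)
goto((*P,.23),175.4); a=cap('wrist'); b=cap('side')
w=cv2.resize(a['img'],(530,398)); z=np.zeros((600,800,3),np.uint8)
z[:398,:530]=w; z[:200,530:800]=cv2.resize(b['img'][150:270,200:362],(270,200)); cv2.imwrite('pics/p6.png',z[:398,:,::-1])
E
```

```text
[0.64015361 0.05090715]
t 9.65 tcp [0.4413 0.1025 0.2362] ydir 82.55 z [-1.1e-03 -8.0e-04 -1.0e+00] F [ 1.67 -0.7   0.05] w 0.603
shift [-203.9  -25.3    6. ]
rot [ 1.0000e-04 -1.5000e-03 -1.6206e+00]
```

View pics/p6.png

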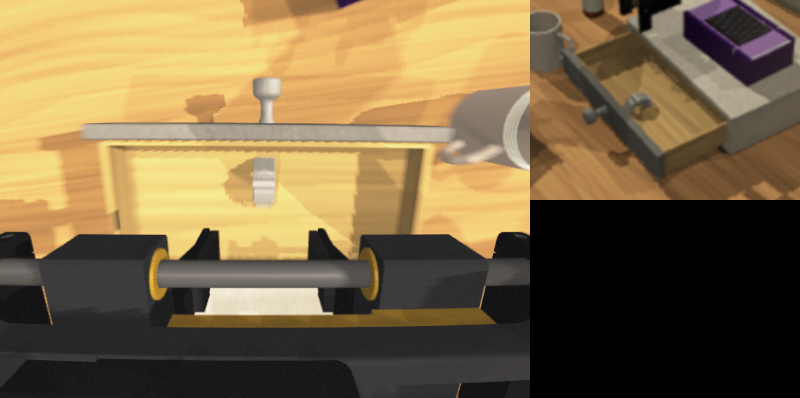

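Clip lies in the tray (265,182). Moving over the lid grip, fingers shut.

Request:
move_arm:
  series:
    - {"grip": 0,"xyz": [-25,-3,0],"angular": [0,0,-0.14]}
    - {"grip": 0,"xyz": [-50,-6,0],"angular": [0,0,-0.28]}
    - {"grip": 0,"xyz": [-75,-9,0],"angular": [0,0,-0.42]}
    - {"grip": 0,"xyz": [-100,-12,0],"angular": [0,0,-0.56]}
    - {"grip": 0,"xyz": [-130,-16,0],"angular": [0,0,-0.7]}
    - {"grip": 0,"xyz": [-160,-20,0],"angular": [0,0,-0.84]}
    - {"grip": 0,"xyz": [-185,-23,0],"angular": [0,0,-0.98]}
    - {"grip": 0,"xyz": [-204,-25.3,0],"angular": [0,0,-1.12]}
    - {"grip": 0,"xyz": [-204,-25.3,0],"angular": [0,0,-1.26]}
    - {"grip": 0,"xyz": [-204,-25.3,0],"angular": [0,0,-1.4]}

```text
time_s: 10.75
tcp_pos: [0.6411, 0.0509, 0.2329]
ee_rot: [[-0.292, -0.956, -0.002], [-0.956, 0.292, -0.0], [0.001, 0.002, -1.0]]
wrist_force: [0.0, 0.7, 1.3]
gripper_width: 0.007
gripper_force: 0.0
```

Request:
move_arm:
  series:
    - {"grip": 0,"xyz": [0,0,10],"angular": [0,0,-0.14]}
    - {"grip": 0,"xyz": [0,0,25],"angular": [0,0,-0.22]}
    - {"grip": 0,"xyz": [0,0,35],"angular": [0,0,-0.22]}
    - {"grip": 0,"xyz": [0,0,41],"angular": [0,0,-0.22]}
    - {"grip": 0,"xyz": [0,0,44],"angular": [0,0,-0.22]}
    - {"grip": 0,"xyz": [0,0,44],"angular": [0,0,-0.22]}
    - {"grip": 0,"xyz": [0,0,44],"angular": [0,0,-0.22]}
    - {"grip": 0,"xyz": [0,0,44],"angular": [0,0,-0.22]}

```text
time_s: 11.55
tcp_pos: [0.6412, 0.0513, 0.1914]
ee_rot: [[-0.081, -0.997, 0.001], [-0.997, 0.081, 0.0], [-0.0, -0.001, -1.0]]
wrist_force: [-0.2, -0.2, -0.5]
gripper_width: 0.008
gripper_force: 0.0
```

```bash
python3 - <<'E'
from h import *
goto((.640,.051,.19),175.4); a=cap('wrist','w7.png')
E
```

```text
t 11.55 tcp [0.6412 0.0513 0.1914] ydir 175.35 z [ 1.2e-03  3.0e-04 -1.0e+00] F [-0.23 -0.19 -0.52] w 0.008
shift [0.4 1.1 1.4]
rot [-0.0012  0.0004 -0.0009]
```

View pics/w7.png

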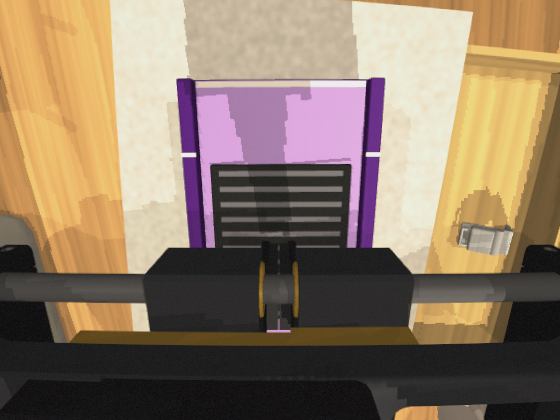

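The band is at row 83, vent marks at row 155, and the clip rests in the tray (485,238). From here I'll measure numerically.

```bash
cat >> h.py <<'E'
O=np.array([.6327,-.0438]);A=np.radians(85.5);U=np.array([np.cos(A),np.sin(A)]);V=np.array([-U[1],U[0]])
def prof(c,v,s0,s1,z,S=None):
    s=np.arange(s0,s1,.00025);P=np.c_[O+s[:,None]*U+v*V,np.full(len(s),z)]
    q=proj(c,P).astype(np.float32)
    hs=cv2.cvtColor(c['img'],cv2.COLOR_RGB2HSV).astype(np.float32)
    sa=cv2.remap(hs[:,:,1],q[:,:1],q[:,1:],cv2.INTER_LINEAR).ravel();va=cv2.remap(hs[:,:,2],q[:,:1],q[:,1:],cv2.INTER_LINEAR).ravel()
    return s,sa,va
def line(c,vs,s0,s1,z,lim):
    out=[]
    for v in vs:
        s,sa,va=prof(c,v,s0,s1,z); 
        w=np.clip(lim-sa,0,None)*(va>110)
        i=np.argmax(w)
        if w[i]>0:
            k=abs(s-s[i])<.0035; out.append((s[k]*w[k]).sum()/w[k].sum())
        else: out.append(np.nan)
    return np.array(out)*1e3
def gap(edge,ze=.146,vent=.040):
    c=cap('wrist');b=line(c,[-.04,-.034,-.028,.028,.034,.04],edge-.003,edge+.012,ze,60)
    m=line(c,[-.052,-.05,.05,.052],vent-.012,vent+.012,ze+.004,120)
    print('band mid',b.round(1),'vent',m.round(1),'gap mm',round(float(np.nanmedian(m)-(np.nanmedian(b)-1.5)),2))
    return c
E
python3 - <<'E'
from h import *
c=gap(0.0)
for v in (-.034,.034):
    s,sa,va=prof(c,v,-.008,.012,.146);print(v,sa[::4].round().astype(int),va[::4].round().astype(int))
s,sa,va=prof(c,.05,.03,.05,.15);print(sa[::4].round().astype(int))
E
```

```text
band mid [2.1 2.  0.8 1.6 1.9 2. ] vent [39.3 39.3 39.4 39.4] gap mm 38.91
-0.034 [52 50 52 52 51 52 51 47 64 47 45 45 68 67 70 68 65 65 65 66] [198 197 196 197 197 191 189 177 142 218 219 215 168 168 170 192 220 221
 220 220]
0.034 [52 51 52 52 52 52 51 51 53  5  5  3 54 61 62 61 60 61 60 61] [197 195 193 192 192 192 195 194 175 237 239 236 225 224 225 225 225 224
 224 225]
[166 161 165 163 163 165 167 165  83  10  10 152 164 162 167 160 162 165
 163 164 167]
```

Request:
move_arm:
  series:
    - {"grip": 0,"xyz": [0,1,2],"angular": [0,0,0]}
    - {"grip": 0,"xyz": [0,1,4],"angular": [0,0,0]}
    - {"grip": 0,"xyz": [0,1,5.5],"angular": [0,0,0]}
    - {"grip": 0,"xyz": [0,1,6.5],"angular": [0,0,0]}
    - {"grip": 0,"xyz": [0,1,7],"angular": [0,0,0]}
    - {"grip": 0,"xyz": [0,1,7],"angular": [0,0,0]}
    - {"grip": 0,"xyz": [0,1,7],"angular": [0,0,0]}

```text
time_s: 12.35
tcp_pos: [0.6399, 0.0513, 0.1837]
ee_rot: [[-0.081, -0.997, 0.0], [-0.997, 0.081, -0.0], [-0.0, -0.0, -1.0]]
wrist_force: [-0.2, -0.2, -0.5]
gripper_width: 0.008
gripper_force: 0.0
```

Request:
move_arm:
  series:
    - {"grip": 0,"xyz": [0,0,0.5],"angular": [0,0,0]}
    - {"grip": 0,"xyz": [0,0,1],"angular": [0,0,0]}
    - {"grip": 0,"xyz": [0,0,1],"angular": [0,0,0]}
    - {"grip": 0,"xyz": [0,0,1],"angular": [0,0,0]}

```text
time_s: 12.75
tcp_pos: [0.6399, 0.0513, 0.1827]
ee_rot: [[-0.081, -0.997, 0.0], [-0.997, 0.081, -0.0], [0.0, -0.0, -1.0]]
wrist_force: [0.1, 0.6, 0.5]
gripper_width: 0.006
gripper_force: 0.0
```

Request:
move_arm:
  series:
    - {"grip": 0,"xyz": [0,0,0.5],"angular": [0,0,0]}
    - {"grip": 0,"xyz": [0,0,1],"angular": [0,0,0]}
    - {"grip": 0,"xyz": [0,0,1],"angular": [0,0,0]}
    - {"grip": 0,"xyz": [0,0,1],"angular": [0,0,0]}

```text
time_s: 13.15
tcp_pos: [0.6398, 0.0513, 0.1817]
ee_rot: [[-0.081, -0.997, -0.0], [-0.997, 0.081, -0.0], [0.0, 0.0, -1.0]]
wrist_force: [-0.3, -0.4, -0.3]
gripper_width: 0.006
gripper_force: 0.0
```

Request:
move_arm:
  series:
    - {"grip": 0,"xyz": [0,0,0.4],"angular": [0,0,0]}
    - {"grip": 0,"xyz": [0,0,0.8],"angular": [0,0,0]}
    - {"grip": 0,"xyz": [0,0,0.8],"angular": [0,0,0]}
    - {"grip": 0,"xyz": [0,0,0.8],"angular": [0,0,0]}

```text
time_s: 13.55
tcp_pos: [0.6398, 0.0513, 0.1809]
ee_rot: [[-0.081, -0.997, -0.0], [-0.997, 0.081, 0.0], [-0.0, 0.0, -1.0]]
wrist_force: [0.1, 0.5, -0.2]
gripper_width: 0.007
gripper_force: 0.0
```

Request:
move_arm:
  series:
    - {"grip": 0,"xyz": [0,0,0.4],"angular": [0,0,0]}
    - {"grip": 0,"xyz": [0,0,0.8],"angular": [0,0,0]}
    - {"grip": 0,"xyz": [0,0,0.8],"angular": [0,0,0]}
    - {"grip": 0,"xyz": [0,0,0.8],"angular": [0,0,0]}

```text
time_s: 13.95
tcp_pos: [0.6399, 0.0513, 0.1801]
ee_rot: [[-0.081, -0.997, 0.0], [-0.997, 0.081, -0.0], [0.0, -0.0, -1.0]]
wrist_force: [0.7, 1.1, 0.6]
gripper_width: 0.007
gripper_force: 0.0
```

Request:
move_arm:
  series:
    - {"grip": 0,"xyz": [0,0,0.4],"angular": [0,0,0]}
    - {"grip": 0,"xyz": [0,0,0.8],"angular": [0,0,0]}
    - {"grip": 0,"xyz": [0,0,0.8],"angular": [0,0,0]}
    - {"grip": 0,"xyz": [0,0,0.8],"angular": [0,0,0]}

```text
time_s: 14.35
tcp_pos: [0.6399, 0.0513, 0.1793]
ee_rot: [[-0.081, -0.997, -0.0], [-0.997, 0.081, 0.0], [-0.0, 0.0, -1.0]]
wrist_force: [-0.2, -0.9, 0.2]
gripper_width: 0.002
gripper_force: 0.0
```

Request:
move_arm:
  series:
    - {"grip": 0,"xyz": [0,0,0.4],"angular": [0,0,0]}
    - {"grip": 0,"xyz": [0,0,0.8],"angular": [0,0,0]}
    - {"grip": 0,"xyz": [0,0,0.8],"angular": [0,0,0]}
    - {"grip": 0,"xyz": [0,0,0.8],"angular": [0,0,0]}

```text
time_s: 14.75
tcp_pos: [0.6398, 0.0513, 0.1785]
ee_rot: [[-0.081, -0.997, -0.0], [-0.997, 0.081, 0.0], [-0.0, 0.0, -1.0]]
wrist_force: [0.8, -0.1, 0.5]
gripper_width: 0.003
gripper_force: 0.0
```

Request:
move_arm:
  series:
    - {"grip": 0,"xyz": [0,0,0.4],"angular": [0,0,0]}
    - {"grip": 0,"xyz": [0,0,0.8],"angular": [0,0,0]}
    - {"grip": 0,"xyz": [0,0,0.8],"angular": [0,0,0]}
    - {"grip": 0,"xyz": [0,0,0.8],"angular": [0,0,0]}

```text
time_s: 15.15
tcp_pos: [0.6398, 0.0513, 0.1776]
ee_rot: [[-0.081, -0.997, -0.0], [-0.997, 0.081, -0.0], [0.0, 0.0, -1.0]]
wrist_force: [-0.3, 0.6, -0.0]
gripper_width: 0.003
gripper_force: 0.0
```

Request:
move_arm:
  series:
    - {"grip": 0,"xyz": [0,0,0.4],"angular": [0,0,0]}
    - {"grip": 0,"xyz": [0,0,0.8],"angular": [0,0,0]}
    - {"grip": 0,"xyz": [0,0,0.8],"angular": [0,0,0]}
    - {"grip": 0,"xyz": [0,0,0.8],"angular": [0,0,0]}

```text
time_s: 15.55
tcp_pos: [0.6398, 0.0513, 0.1769]
ee_rot: [[-0.081, -0.997, -0.0], [-0.997, 0.081, -0.0], [0.0, 0.0, -1.0]]
wrist_force: [-0.2, 0.4, 0.5]
gripper_width: 0.005
gripper_force: 0.0
```

Request:
move_arm:
  series:
    - {"grip": 0,"xyz": [0,0,0.4],"angular": [0,0,0]}
    - {"grip": 0,"xyz": [0,0,0.8],"angular": [0,0,0]}
    - {"grip": 0,"xyz": [0,0,0.8],"angular": [0,0,0]}
    - {"grip": 0,"xyz": [0,0,0.8],"angular": [0,0,0]}

```text
time_s: 15.95
tcp_pos: [0.6399, 0.0513, 0.1763]
ee_rot: [[-0.081, -0.997, 0.0], [-0.997, 0.081, 0.0], [-0.0, -0.0, -1.0]]
wrist_force: [-1.3, -0.3, 1.8]
gripper_width: 0.005
gripper_force: 0.8
```

Request:
move_arm:
  series:
    - {"grip": 0,"xyz": [0,0,0.4],"angular": [0,0,0]}
    - {"grip": 0,"xyz": [0,0,0.8],"angular": [0,0,0]}
    - {"grip": 0,"xyz": [0,0,0.8],"angular": [0,0,0]}
    - {"grip": 0,"xyz": [0,0,0.8],"angular": [0,0,0]}

```text
time_s: 16.35
tcp_pos: [0.6399, 0.0513, 0.1763]
ee_rot: [[-0.081, -0.997, 0.001], [-0.997, 0.081, -0.0], [0.0, -0.001, -1.0]]
wrist_force: [-1.9, -0.0, 5.3]
gripper_width: 0.008
gripper_force: 2.6
```

Request:
move_arm:
  series:
    - {"grip": 0,"xyz": [0,0,0.4],"angular": [0,0,0]}
    - {"grip": 0,"xyz": [0,0,0.7],"angular": [0,0,0]}
    - {"grip": 0,"xyz": [0,0,0.7],"angular": [0,0,0]}
    - {"grip": 0,"xyz": [0,0,0.7],"angular": [0,0,0]}

```text
time_s: 16.75
tcp_pos: [0.6399, 0.0514, 0.1763]
ee_rot: [[-0.08, -0.997, 0.001], [-0.997, 0.08, -0.0], [0.0, -0.001, -1.0]]
wrist_force: [-3.7, 0.9, 7.2]
gripper_width: 0.005
gripper_force: 3.8
```

Request:
move_arm:
  series:
    - {"grip": 0,"xyz": [-1,0,0],"angular": [0,0,0]}
    - {"grip": 0,"xyz": [-2,0,0],"angular": [0,0,0]}
    - {"grip": 0,"xyz": [-4,0,0],"angular": [0,0,0]}
    - {"grip": 0,"xyz": [-6,0,0],"angular": [0,0,0]}
    - {"grip": 0,"xyz": [-8,0,0],"angular": [0,0,0]}
    - {"grip": 0,"xyz": [-10,0,0],"angular": [0,0,0]}
    - {"grip": 0,"xyz": [-10,0,0],"angular": [0,0,0]}

```text
time_s: 17.45
tcp_pos: [0.6406, 0.0605, 0.1763]
ee_rot: [[-0.08, -0.997, 0.0], [-0.997, 0.08, -0.002], [0.001, -0.001, -1.0]]
wrist_force: [-3.4, -2.1, 7.8]
gripper_width: 0.007
gripper_force: 3.8
```

```bash
sed -i 's/\[-.04,-.034,-.028,.028,.034,.04\],edge-.003,edge+.012,ze,60/[.024,.028,.032,.036,.04],edge-.012,edge+.012,ze,35/' h.py; python3 - <<'E'
from h import *
goto((.640,.051,.176)); c=gap(0.01)
E
```

```text
t 17.45 tcp [0.6406 0.0605 0.1763] ydir 175.38 z [ 5.0e-04 -1.5e-03 -1.0e+00] F [-3.42 -2.08  7.75] w 0.007
shift [ 9.5 -0.2  0.3]
band mid [ 9.6  nan 10.8 10.7 10.5] vent [39.3 39.3 39.3 39.3] gap mm 30.22
```

Request:
move_arm:
  series:
    - {"grip": 0,"xyz": [-2,0,0],"angular": [0,0,0]}
    - {"grip": 0,"xyz": [-5,0.2,0],"angular": [0,0,0]}
    - {"grip": 0,"xyz": [-8,0.3,0],"angular": [0,0,0]}
    - {"grip": 0,"xyz": [-11,0.4,0],"angular": [0,0,0]}
    - {"grip": 0,"xyz": [-14,0.5,0],"angular": [0,0,0]}
    - {"grip": 0,"xyz": [-17,0.5,0],"angular": [0,0,0]}
    - {"grip": 0,"xyz": [-20,0.5,0],"angular": [0,0,0]}
    - {"grip": 0,"xyz": [-20,0.5,0],"angular": [0,0,0]}

```text
time_s: 18.3
tcp_pos: [0.6422, 0.0807, 0.1763]
ee_rot: [[-0.08, -0.997, 0.001], [-0.997, 0.08, -0.001], [0.001, -0.002, -1.0]]
wrist_force: [-1.8, -1.7, 6.4]
gripper_width: 0.006
gripper_force: 3.5
```

```bash
python3 - <<'E'
from h import *
goto((.640,.051,.176)); c=gap(0.03)
for v in (.03,.038):
    s,sa,va=prof(c,v,.022,.038,.146);print(sa[::2].round().astype(int))
E
```

```text
t 18.3 tcp [0.6422 0.0807 0.1763] ydir 175.39 z [ 0.0015 -0.0012 -1.    ] F [-1.8  -1.72  6.36] w 0.006
shift [29.8 -0.2  0.3]
band mid [31.2 31.  30.8 30.8 30.5] vent [38.9 38.9 38.9 38.9] gap mm 9.6
[132 138 126 135 140 141 136 131 136 148 136 141 134 135 105  44   5   6
   6   6   7  31  58  65  64  64  64  64  64  64  63  62]
[151 141 136 145 146 139 145 139 141 143 149 152 144 144 126  45   6   5
   6  28  42  42  62  63  65  64  64  64  64  63  63  63]
```

Request:
move_arm:
  series:
    - {"grip": 0,"xyz": [-2,0,0.1],"angular": [0,0,0]}
    - {"grip": 0,"xyz": [-4,0,0.1],"angular": [0,0,0]}
    - {"grip": 0,"xyz": [-5.5,0,0.1],"angular": [0,0,0]}
    - {"grip": 0,"xyz": [-6.5,0,0.1],"angular": [0,0,0]}
    - {"grip": 0,"xyz": [-7,0,0.1],"angular": [0,0,0]}
    - {"grip": 0,"xyz": [-7,0,0.1],"angular": [0,0,0]}

```text
time_s: 18.95
tcp_pos: [0.6427, 0.0874, 0.1763]
ee_rot: [[-0.081, -0.997, 0.001], [-0.997, 0.081, -0.001], [0.001, -0.002, -1.0]]
wrist_force: [-1.7, -2.4, 6.7]
gripper_width: 0.001
gripper_force: 3.6
```

```bash
cat >> h.py <<'E'
def gap2(e,vent=.039,ze=.146):
    c=cap('wrist');E=[];M=line(c,[-.052,-.05,.05,.052],vent-.012,vent+.012,ze+.004,120)
    for v in (-.04,-.036,-.032,-.028,.028,.032,.036,.04):
        s,sa,va=prof(c,v,e-.006,e+.006,ze); k=np.where(sa<75)[0]
        E.append(s[k[0]]*1e3 if len(k) and k[0]>0 else np.nan)
    E=np.array(E);print('edge',E.round(2),'vent',M.round(2),'gap',np.nanmean(M[:2]).round(2)-np.nanmean(E[:4]).round(2),np.nanmean(M[2:]).round(2)-np.nanmean(E[4:]).round(2))
    return c
E
python3 - <<'E'
from h import *
goto((.640,.051,.176)); c=gap2(0.0365)
E
```

```text
t 18.95 tcp [0.6427 0.0874 0.1763] ydir 175.38 z [ 0.0014 -0.0014 -1.    ] F [-1.73 -2.4   6.74] w 0.001
shift [36.5 -0.3  0.3]
edge [36.25 36.25 36.25 36.25 36.   36.25 36.25 36.25] vent [38.84 38.82 38.89 38.9 ] gap 2.5799999999999983 2.700000000000003
```

Request:
move_arm:
  series:
    - {"grip": 0,"xyz": [-1,0,0],"angular": [0,0,0]}
    - {"grip": 0,"xyz": [-1.8,0,0],"angular": [0,0,0]}
    - {"grip": 0,"xyz": [-2.2,0,0],"angular": [0,0,0]}
    - {"grip": 0,"xyz": [-2.2,0,0],"angular": [0,0,0]}
    - {"grip": 0,"xyz": [-2.2,0,0],"angular": [0,0,0]}

```text
time_s: 19.5
tcp_pos: [0.6428, 0.0896, 0.1762]
ee_rot: [[-0.081, -0.997, 0.001], [-0.997, 0.081, -0.001], [0.001, -0.001, -1.0]]
wrist_force: [-1.7, -2.2, 7.1]
gripper_width: 0.009
gripper_force: 3.6
```

```bash
python3 - <<'E'
from h import *
goto((.640,.051,.176)); c=gap2(0.0385)
E
```

```text
t 19.5 tcp [0.6428 0.0896 0.1762] ydir 175.38 z [ 0.0014 -0.0014 -1.    ] F [-1.74 -2.23  7.1 ] w 0.009
shift [38.7 -0.3  0.3]
edge [38.25 38.25 38.5  38.25 38.25 38.25 38.25 38.25] vent [38.87 38.88 38.84 38.85] gap 0.5700000000000003 0.6000000000000014
```

Request:
move_arm:
  series:
    - {"grip": 0,"xyz": [-0.2,0,0],"angular": [0,0,0]}
    - {"grip": 0,"xyz": [-0.4,0,0],"angular": [0,0,0]}
    - {"grip": 0,"xyz": [-0.4,0,0],"angular": [0,0,0]}
    - {"grip": 0,"xyz": [-0.4,0,0],"angular": [0,0,0]}

```text
time_s: 19.95
tcp_pos: [0.6429, 0.0899, 0.1763]
ee_rot: [[-0.081, -0.997, 0.001], [-0.997, 0.081, -0.001], [0.001, -0.001, -1.0]]
wrist_force: [-2.2, -1.8, 6.5]
gripper_width: 0.005
gripper_force: 3.5
```

```bash
sed -i 's/,.00025)/,.0001)/' h.py; python3 - <<'E'
from h import *
goto((.640,.051,.176)); c=gap2(0.0385);c=gap2(0.0385)
E
```

```text
t 19.95 tcp [0.6429 0.0899 0.1763] ydir 175.38 z [ 0.0014 -0.0014 -1.    ] F [-2.2  -1.83  6.54] w 0.005
shift [39.  -0.3  0.3]
edge [38.6 38.6 38.6 38.6 38.5 38.6 38.6 38.6] vent [38.78 38.79 38.84 38.85] gap 0.18999999999999773 0.2700000000000031
edge [38.6 38.6 38.7 38.6 38.6 38.6 38.6 38.6] vent [38.8  38.8  38.86 38.87] gap 0.1699999999999946 0.259999999999998
```

Gap is about 0.2 mm short of the line. Lifting off.

Request:
move_arm:
  series:
    - {"grip": 0,"xyz": [0,0,-1],"angular": [0,0,0]}
    - {"grip": 0,"xyz": [0,0,-3],"angular": [0,0,0]}
    - {"grip": 0,"xyz": [0,0,-8],"angular": [0,0,0]}
    - {"grip": 0,"xyz": [0,0,-20],"angular": [0,0,0]}
    - {"grip": 0,"xyz": [0,0,-20],"angular": [0,0,0]}
    - {"grip": 0,"xyz": [0,0,-20],"angular": [0,0,0]}

```text
time_s: 20.65
tcp_pos: [0.6428, 0.0911, 0.1951]
ee_rot: [[-0.081, -0.997, 0.001], [-0.997, 0.081, 0.001], [-0.001, -0.001, -1.0]]
wrist_force: [-0.2, 0.1, -0.1]
gripper_width: 0.004
gripper_force: 0.0
```

```bash
python3 - <<'E'
from h import *
goto((.640,.051,.176)); c=gap2(0.0385);c=gap2(0.0385)
E
```

```text
t 20.65 tcp [0.6428 0.0911 0.1951] ydir 175.36 z [ 1.2e-03  7.0e-04 -1.0e+00] F [-0.23  0.05 -0.14] w 0.004
shift [40.2 -0.4 19.1]
edge [38.6 38.6 38.5 38.5 38.3 38.3 38.4 38.6] vent [38.82 38.77 38.84 38.85] gap 0.25 0.45000000000000284
edge [38.6 38.5 38.5 38.5 38.3 38.3 38.4 38.6] vent [38.89 38.89 38.85 38.87] gap 0.35999999999999943 0.46000000000000085
```

Request:
move_arm:
  series:
    - {"grip": 0,"xyz": [0,0,-40],"angular": [0,0,0]}
    - {"grip": 0,"xyz": [0,0,-80],"angular": [0,0,0]}
    - {"grip": 0,"xyz": [0,0,-80],"angular": [0,0,0]}
    - {"grip": 0,"xyz": [0,0,-80],"angular": [0,0,0]}
    - {"grip": 0,"xyz": [0,0,-80],"angular": [0,0,0]}

```text
time_s: 21.25
tcp_pos: [0.6418, 0.0908, 0.2729]
ee_rot: [[-0.081, -0.997, -0.003], [-0.997, 0.081, -0.0], [0.001, 0.003, -1.0]]
wrist_force: [-0.8, -0.7, -0.0]
gripper_width: 0.006
gripper_force: 0.0
```

```bash
python3 - <<'E'
from h import *
goto((.640,.051,.176)); c=gap2(0.0385); print(r.finish_job())
E
```

```text
t 21.25 tcp [0.6418 0.0908 0.2729] ydir 175.35 z [-2.9e-03 -3.0e-04 -1.0e+00] F [-0.82 -0.71 -0.  ] w 0.006
shift [39.7 -1.8 96.9]
edge [38.4 38.4 38.4 38.5 38.3 38.3 38.3 38.3] vent [38.86 38.86 38.97 38.96] gap 0.4299999999999997 0.6600000000000037
the job is handed in; nothing more can be done
None
```

The job is handed in at about 21 s: the clip is in the tray drawer, and the lid is open to about 0.2–0.6 mm short of the vent line by camera measurement, not past it, with the arm clear of everything; I viewed 11 pictures, one over the limit of 10.

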